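Purge the sample chamber through the lever guard

TASK

Push the lid of the small steel sample chamber fully shut; then reach down through the window in the top of the purge lever's guard and press that lever, the one that ends in a round disc, all the way down, and come back out clear of everything. Do not touch the guard of either lever, and do not press the other lever, the one with the cross bar. Pick nothing up, do not raise the lid further, and leave everything else on the bench where it stands.

Things in the scene. Friction and masses are not known exactly. Their poses are not given: they have to be found in the camera images.
- chamber: the fixed steel sample chamber: an open box 160 mm (x) by 150 mm (y), 90 mm high, with a hinged lid. Origin: centre of its underside. x points away from the robot (turned by up to 0.3 rad), z up. The lid's hinge line runs along y at x = +80 mm, 90 mm above the bench.
- chamber_lid (a joint): opening angle of the lid, a steel plate 168 mm by 154 mm, 12 mm thick, with a small round flush window in its middle: 0 fully shut (its upper face then lies flat, 102 mm above the bench), grows as its near edge rises (limit 1.2), starts between 0.45 and 0.85 rad. The hinge is stiff: the lid stays where it is left, and is pushed down with some 2 to 10 N near its middle or near edge.
- lid_edge (a point): middle of the lid's free (near) edge, on its upper face, 168 mm from the hinge line; moves with the lid.
- purge_window (a point): centre of the open window in the top plate of the purge guard, at the height of the plate's upper face (112 mm above the bench; plate 5 mm thick). The window is 76 mm along this frame's x and 70 mm along its y, z is up; x points away from the robot, turned with the unit by up to 0.3 rad.
- purge_pad (a point): middle of the upper face of the pressing end of the purge lever (a flat round disc 30 mm across), straight below the window's centre (within 3 mm); moves with the lever: about 93 mm above the bench when fully up, 71 mm when fully down.
- purge_lever (a joint): angle of the purge lever, a dark steel lever hinged 57 mm beyond its pressing end: 0 fully up, 0.40 rad at its bottom stop (fully down), starts between 0 and 0.08. It moves with friction (about 4 to 5 N at its end) and stays where it is left.
- purge_guard: the fixed guard of the purge unit: a bare steel cage 130 mm (x) by 120 mm (y), 112 mm high, over an aluminium valve block, with bars round its sides and the window in its flat top. Origin: centre of its footprint at bench height; the window's centre is 12 mm from it towards the robot (-x).
- vent_window (a point): centre of the open window in the top plate of the vent guard, at the height of the plate's upper face (112 mm above the bench; plate 5 mm thick). The window is 76 mm along this frame's x and 70 mm along its y, z is up; x points away from the robot, turned with the unit by up to 0.3 rad.
- vent_pad (a point): middle of the upper face of the pressing end of the vent lever (a straight cross bar 46 mm wide and 12 mm deep, so that the lever looks like a T), straight below the window's centre (within 3 mm); moves with the lever: about 93 mm above the bench when fully up, 71 mm when fully down.
- vent_lever (a joint): angle of the vent lever, a dark steel lever hinged 57 mm beyond its pressing end: 0 fully up, 0.40 rad at its bottom stop (fully down), starts between 0 and 0.08. It moves with friction (about 4 to 5 N at its end) and stays where it is left.
- vent_guard: the fixed guard of the vent unit: a bare steel cage 130 mm (x) by 120 mm (y), 112 mm high, over an aluminium valve block, with bars round its sides and the window in its flat top. Origin: centre of its footprint at bench height; the window's centre is 12 mm from it towards the robot (-x).
- blank_flange: a small steel blank flange: disc 40 mm across with a 26 mm stub on it, 22 mm high; stands on the bench in front of the purge unit. Origin: centre of its underside.
- optics_post: a steel optics post 60 mm high, 13 mm thick, on a 32 mm foot; in front of the vent unit. Origin: centre of its underside.
- vial: an amber glass vial with a black cap, 28 mm across, 50 mm high; in front of the chamber. Origin: centre of its underside.
- centring_ring: an aluminium ring 44 mm across, 10 mm high, lying flat behind the purge unit. Origin: centre of its underside.
- wrench: a wrench 180 mm long lying at the right of the bench. Origin: underside, near its middle.
- screwdriver: a screwdriver 180 mm long lying at the left of the bench. Origin: underside, near its middle.

How it is judged:
On the way, in this order (a step that is already met when the one before it is completed fails the run):
1. the chamber lid is fully shut, the purge lever not yet pressed (value of joint chamber_lid below 0.035 rad and value of joint purge_lever below 0.2 rad), for 0.2 s.
2. the purge lever is pressed all the way down with the lid shut (value of joint purge_lever above 0.34 rad and value of joint chamber_lid below 0.035 rad), for 0.2 s.
At the end, for the whole second after the job is handed in: the lid is shut (within 0.035 rad), the purge lever is down (beyond 0.34 of 0.40 rad), the vent lever is still up (below 0.15 rad), and every loose thing is within 20 mm of where it stood (all of step 2 and value of joint vent_lever below 0.15 rad and distance of each of blank_flange, optics_post, vial, centring_ring, wrench, screwdriver from where it was at the start of the episode below 0.02 m); the robot touches nothing.
It fails at once if the robot touches the purge lever's guard (more than 0.5 N) (contact force between any of the arm, the fingers and purge_guard above 0.5 N).
It fails at once if the robot touches the vent lever's guard (more than 0.5 N) (contact force between any of the arm, the fingers and vent_guard above 0.5 N).
It fails at once if the vent lever is pressed (beyond 0.15 rad) (value of joint vent_lever above 0.15 rad).
It fails at once if the lid is raised further (value of joint chamber_lid above 0.95 rad).
It fails at once if a loose thing on the bench is lifted, carried or shifted by more than 20 mm (not (distance of each of blank_flange, optics_post, vial, centring_ring, wrench, screwdriver from where it was at the start of the episode below 0.02 m)).
It also fails if it takes over 45 s, if anything falls off the work surface, if the arm or the gripper's body presses on something with over 40 N, if the wrist force passes 120 N, or if a joint passes its speed limit or range.

ROBOT

A 7-joint arm with a two-finger parallel gripper is mounted at the origin on the work surface. World frame = base frame: x ahead of the robot, y to its left, z up, the work surface at z = 0. Lengths are in m, angles in rad, forces in N, time in s.
With the tool pointing down it reaches from about 0.4 to 0.85 m from the base axis. Payload 10.4 kg.
Tool frame: the origin (TCP) lies on the centre line of the jaws, within the pads' length; the fingertips stand 8 mm ahead of it and the grasp point (between the pads) lies 11 mm behind it (r.finger_overhang is the distance from the TCP to the fingertips, in m); z points along the fingers, y is the line along which they close (so a half turn about z gives the same grasp; the last joint's range is limited). The gripper opens to 87 mm and grips with 3 to 60 N. Pads are 19 mm wide; open, the fingers measure 117 mm over their backs; the gripper's body (75 mm by 190 mm) begins 51 mm behind the grasp point.
Start: joints at [-0.023, 0.332, -0.065, 1.46, 0.022, 1.35, -0.088], TCP at [0.625, 0, 0.231] pointing down, gripper open.
Joint ranges: [-2.6, 2.6], [-0.5, 2.12], [-1.47, 1.34], [0.16, 2.42], [-1.27, 4.41], [0.06, 2.06], [-2.6, 2.6]. Speed limits (rad/s): [2.22, 2.22, 2.79, 2.79, 3.14, 3.14, 3.14].

INTERFACE

Orientations are given as a unit quaternion [x, y, z, w].
In Python, from bench import r, vision gives the robot as it stands.
- The arm moves only by the tool drive_tool, never from a script. Its argument "series" is a list of rows, each a list of 2 entries, a list of its own where there are three numbers: the shift along the world's x, y, z in cm, then the turn about the world's z in degrees. A call has exactly 10 rows; each row shifts and turns the commanded pose from where the row before left it; what a row does not reach is not made up. A row lasts 1/8 s, in which the tool goes at most 62.5 mm and 10.7 degrees, less where a joint would pass 70% of its speed; a pose out of reach is approached as far as the arm can. A call with a gripper value outside its range is refused whole. "hand" is the closure, from 0 (fully open) to 1 (shut), set as the call begins (left out, the last holds). The fingers move at their own pace and stop on an object; "newtons" is the grip in N (left out, the last holds). Time passes only in rows, so rows that do not move let the fingers close, or fill a call up. It gives the time, the measured TCP pose, the force, the opening and the grip force at its end, in the units of the state.
- r.read_state(): the state, without advancing time (a new reading comes with each control period).
- vision.camera(name): name is "scene" or "side" or "wrist"; returns a dict with "color" (384x512x3 uint8, red, green, blue), "intrinsics" (3x3 intrinsics, pixels), "k1" (the pictures are not rectified: a ray, as slopes to the right and down, at radius r is drawn at 1 + k1 r^2 times it, then the intrinsics apply), "R" (3x3) and "t" (3): a world point X has camera coordinates R X + t; the wrist camera has in their place "mount" (4x4, takes a point from camera to tool coordinates, whose origin is the TCP and whose axes are the flange's). Camera axes: x right, y down, z forward; pixel columns grow to the right and rows downward; lengths in m; the calibration is good to about 2 mm. A picture is of the moment at which its call begins: read the wrist's pose just before it. There is no depth.
- r.close_job(): hands the job in; it is judged then, once.
The state is a dict: "time": time; "joint_positions": joint angles; "joint_vel": joint speeds; "joint_torque": joint torques, N m; "ee_pos": TCP position; "eef_rot": TCP orientation; "ft_force": force on the tool from outside, world axes, zero at the start; "torque": the same for the moment, N m; "width": finger opening in m; "grip_force": force on a finger pad.
Only numpy, scipy, OpenCV 4.12 (cv2) and the standard library are available. Lean on these libraries where they do the work, as an engineer would, in place of code of your own. Each camera call takes 0.05 s, during which the arm holds its last target. There are 200 camera calls.

## Working session

There is one attempt and no reset: what is moved stays moved. The work goes in short steps, Python scripts to look and compute and a tool call to move; the robot and the scene stay as the last step left them, time stands still between calls to the robot, and variables do not carry over. Pictures are saved under pics/ and viewed, at most 10 in all, crops included, and the job is handed in when it is done.

Besides the shell and the picture viewer there is one more tool, called after "Emit:" as name([rows], argument=value, ...), one row to a line, values as JSON. drive_tool: Moves the arm, as the interface text tells. Its arguments: {"type":"object","properties":{"series":{"type":"array"},"hand":{"type":"number"},"newtons":{"type":"number"}},"required":["series"]}

```bash
ls; mkdir -p pics
cat > h.py <<'E'
import numpy as np, cv2
from scipy.spatial.transform import Rotation as Ro
from bench import r, vision
def ray(c,uv,st=None):
    K=np.array(c["intrinsics"]);p=(np.array(uv,float)-K[:2,2])/[K[0,0],K[1,1]]
    q=p.copy()
    for _ in range(20): q=p/(1+c["k1"]*(q@q))
    d=np.array([*q,1.])
    if "R" in c:
        R=np.array(c["R"]);return -R.T@np.array(c["t"]),R.T@d
    M=np.array(c["mount"]);T=Ro.from_quat(st["eef_rot"]).as_matrix()
    return np.array(st["ee_pos"])+T@M[:3,3],T@M[:3,:3]@d
def onz(c,uv,z,st=None):
    o,d=ray(c,uv,st);return o+d*(z-o[2])/d[2]
E
python3 - <<'E'
from h import *
import pickle
st=r.read_state();D={"st":st}
for n in("scene","side","wrist"):
    c=vision.camera(n);D[n]=c;cv2.imwrite(f"pics/{n}0.png",cv2.resize(c["color"][...,::-1],(800,600)))
    print(n,c["intrinsics"],c["k1"], ray(c,(256,192),st))
pickle.dump(D,open("d0.pkl","wb"));print(st["time"],st["eef_rot"])
E
```

```text
pics
scene [[366.32380268   0.         257.54577686]
 [  0.         366.32380268 195.53135374]
 [  0.           0.           1.        ]] -0.09589511265287916 (array([ 0.87653981, -0.45737004,  1.01205848]), array([-0.30046017,  0.43346385, -0.84967259]))
side [[423.14175067   0.         254.88612724]
 [  0.         423.14175067 186.51751933]
 [  0.           0.           1.        ]] -0.12791948791051017 (array([ 0.50323516, -0.88438649,  0.81923957]), array([ 0.0650846 ,  0.77992384, -0.62262156]))
wrist [[279.99130303   0.         254.43051383]
 [  0.         279.99130303 187.45729391]
 [  0.           0.           1.        ]] -0.0516121718582055 (array([0.62447553, 0.07139191, 0.38409777]), array([ 0.00535839, -0.27693282, -0.96102766]))
0.0 [ 7.07109544e-01  7.07103672e-01 -5.16846059e-04 -4.72206989e-04]
```

View pics/scene0.png

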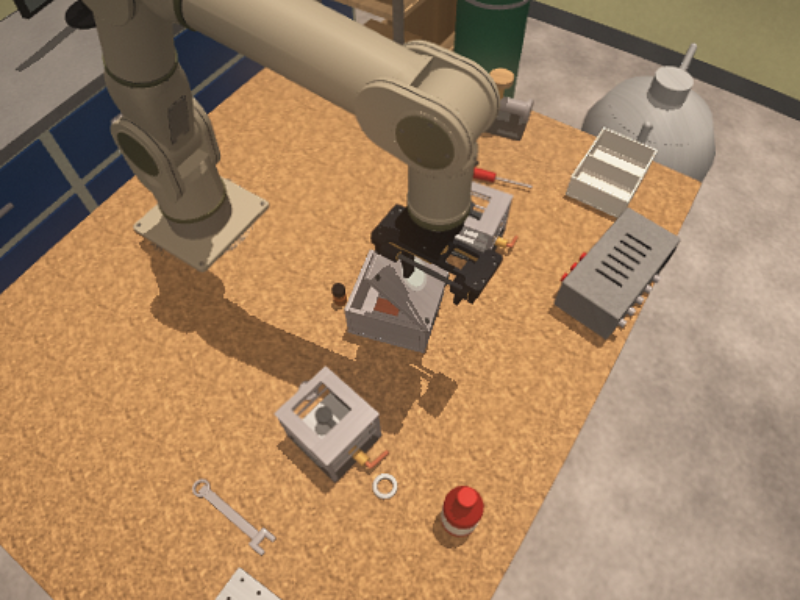

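View pics/side0.png

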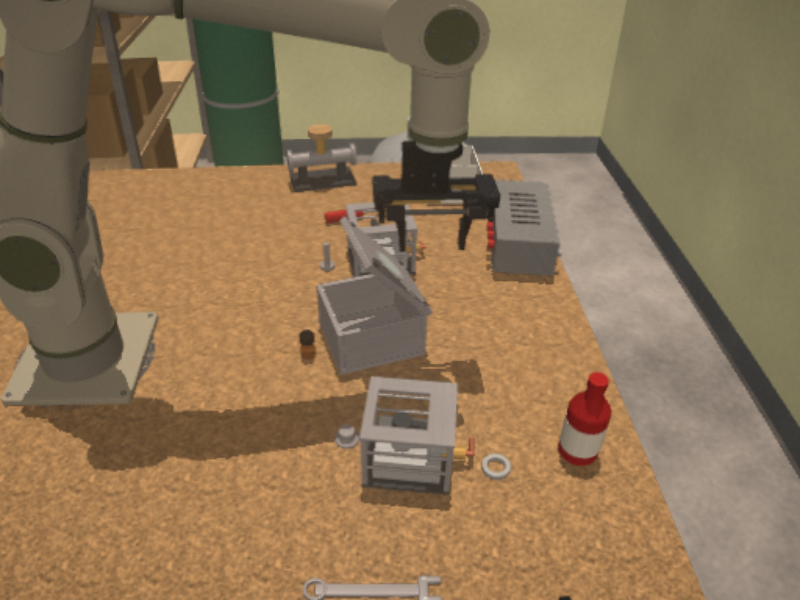

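View pics/wrist0.png

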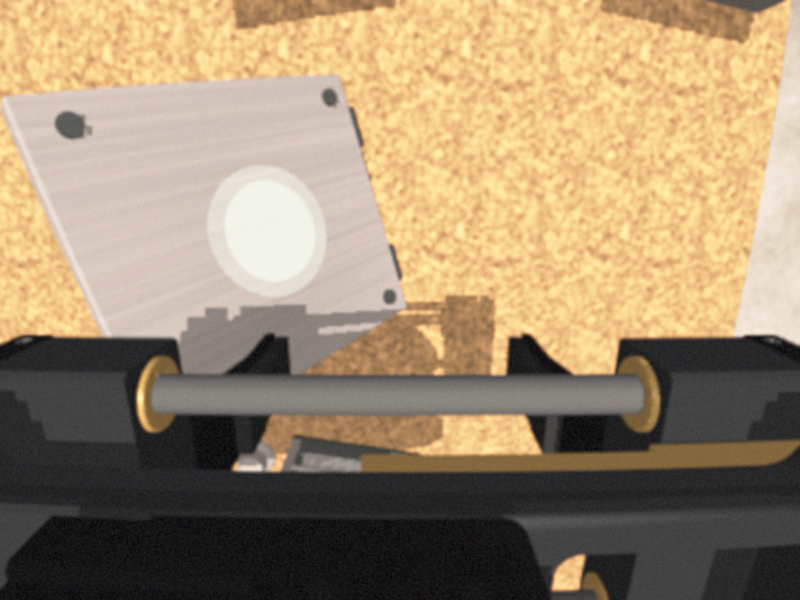

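Lid fills the wrist view's left (hinge corners ≈(340,77),(404,307); near corner (5,97), at 800 px scale). The purge unit (round disc) is the right-hand one, scene ≈(328,420), side ≈(410,410). Next, an enlarged view of its top and of the chamber.

Run:
```python
from h import *
import pickle
D=pickle.load(open("d0.pkl","rb"));st=D["st"];s=800/512
c=D["wrist"]
A=onz(c,(340.5/s,76/s),.1,st);B=onz(c,(405/s,307/s),.1,st)
print("hinge corners",A,B,np.linalg.norm(A-B))
o,d=ray(c,(4/s,97/s),st)
for z in np.arange(.13,.26,.01):
    P=o+d*(z-o[2])/d[2];print(round(z,2),P.round(3),np.linalg.norm(P-A).round(4),((P-A)@(B-A)/.154).round(3))
a=D["scene"]["color"][225:310,170:255,::-1];b=D["side"]["color"][235:320,225:310,::-1]
cv2.imwrite("pics/cr.png",np.hstack([cv2.resize(x,(400,400),interpolation=cv2.INTER_CUBIC) for x in(a,b)]))
```

```text
hinge corners [0.59014433 0.12944251 0.1       ] [ 0.6294604  -0.01541839  0.1       ] 0.15010141604677435
0.13 [0.401 0.118 0.13 ] 0.1914 -0.037
0.14 [0.41  0.116 0.14 ] 0.1848 -0.033
0.15 [0.419 0.114 0.15 ] 0.179 -0.029
0.16 [0.428 0.112 0.16 ] 0.1739 -0.025
0.17 [0.437 0.11  0.17 ] 0.1699 -0.021
0.18 [0.445 0.108 0.18 ] 0.1668 -0.017
0.19 [0.454 0.107 0.19 ] 0.1647 -0.013
0.2 [0.463 0.105 0.2  ] 0.1637 -0.009
0.21 [0.472 0.103 0.21 ] 0.1638 -0.005
0.22 [0.48  0.101 0.22 ] 0.165 -0.001
0.23 [0.489 0.099 0.23 ] 0.1673 0.002
0.24 [0.498 0.098 0.24 ] 0.1706 0.006
0.25 [0.507 0.096 0.25 ] 0.1749 0.01
```

View pics/cr.png

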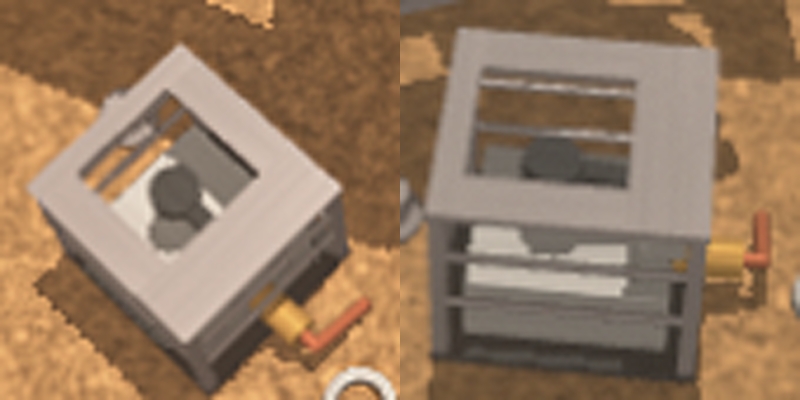

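The crops show the guard's top plate sharply: outer corners at scene-crop (181,44),(341,187),(183,343),(29,188) and side-crop (60,28),(318,48),(308,240),(27,216); the disc lies beneath the window at (175,190) / (153,158).

Run:
```python
from h import *
import pickle
D=pickle.load(open("d0.pkl","rb"));k=85/400
for n,off,cs,ws,pad in(("scene",(170,225),[(181,44),(341,187),(183,343),(29,188)],[(169,91),(258,174),(170,260),(80,178)],(175,190)),
  ("side",(225,235),[(60,28),(318,48),(308,240),(27,216)],[(78,65),(236,80),(228,188),(70,172)],(153,158))):
    f=lambda p,z:onz(D[n],(np.array(p)+.5)*k-.5+off,z)
    for z,l in((.112,cs),(.112,ws)):
        P=np.array([f(p,z) for p in l])[:,:2];print(n,P.mean(0).round(4),[np.linalg.norm(P[i]-P[i-1]).round(4) for i in range(4)],[np.arctan2(*(P[i]-P[i-1])[::-1]).round(3) for i in range(4)])
    print("pad",f(pad,.091).round(4))
```

```text
scene [ 0.5763 -0.2499] [np.float64(0.118), np.float64(0.1283), np.float64(0.1194), np.float64(0.1257)] [np.float64(1.42), np.float64(-0.166), np.float64(-1.744), np.float64(2.965)]
scene [ 0.5654 -0.2482] [np.float64(0.0698), np.float64(0.0728), np.float64(0.0671), np.float64(0.0711)] [np.float64(1.431), np.float64(-0.176), np.float64(-1.736), np.float64(3.002)]
pad [ 0.5664 -0.2488  0.091 ]
side [ 0.5744 -0.2488] [np.float64(0.1207), np.float64(0.1285), np.float64(0.121), np.float64(0.1272)] [np.float64(1.411), np.float64(-0.16), np.float64(-1.742), np.float64(2.979)]
side [ 0.5626 -0.2457] [np.float64(0.0685), np.float64(0.0775), np.float64(0.0684), np.float64(0.0734)] [np.float64(1.475), np.float64(-0.182), np.float64(-1.727), np.float64(2.957)]
pad [ 0.5629 -0.2481  0.091 ]
```

Emit:
drive_tool([
  [[0,0,1.5],0],
  [[0,0,1.5],0],
  [[-2,0.5,0],0],
  [[-2,0.5,0],0],
  [[-2,0.5,0],0],
  [[-2,0.5,0],0],
  [[-2,0.5,0],0],
  [[-2,0.4,0],0],
  [[0,0,0],0],
  [[0,0,0],0],
], hand=1, newtons=10)

```text
time: 1.4
ee_pos: [0.5058, 0.0288, 0.2613]
eef_rot: [0.707, 0.707, 0.001, 0.0]
ft_force: [0.9, 0.2, -0.2]
width: 0.0018
grip_force: 0.0
```

Emit:
drive_tool([
  [[0,0,-1],0],
  [[0,0,-1],0],
  [[0,0,-1],0],
  [[0,0,-1],0],
  [[0,0,-1],0],
  [[0,0,-1],0],
  [[0,0,-1],0],
  [[0,0,-1],0],
  [[0,0,0],0],
  [[0,0,0],0],
])

```text
time: 2.65
ee_pos: [0.5049, 0.029, 0.1804]
eef_rot: [0.707, 0.707, -0.0, -0.0]
ft_force: [-0.4, 0.1, 0.1]
width: 0.0002
grip_force: 0.0
```

Run:
```python
from h import *
a=vision.camera("side")["color"][100:250,180:330,::-1];b=vision.camera("wrist")["color"][...,::-1]
cv2.imwrite("pics/l1.png",np.hstack([cv2.resize(a,(350,350),interpolation=cv2.INTER_CUBIC),cv2.resize(b,(450,350))]))
```

```text
(no output)
```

View pics/l1.png

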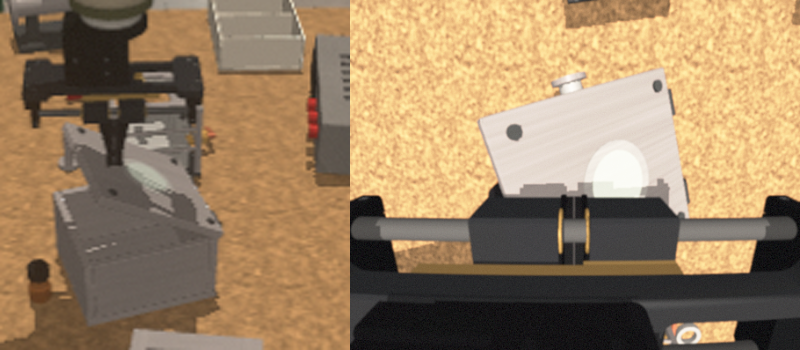

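The fingertips (side crop ≈(112,165)) are on the lid between its window and near edge, and the lid has already come down. Continue.

Emit:
drive_tool([
  [[0,0,-1],0],
  [[0,0,-1],0],
  [[0,0,-1],0],
  [[0,0,-1],0],
  [[0,0,-1],0],
  [[0,0,-1],0],
  [[0,0,-0.7],0],
  [[0,0,-0.4],0],
  [[0,0,-0.2],0],
  [[0,0,0],0],
])

```text
time: 4.0
ee_pos: [0.5047, 0.0289, 0.1102]
eef_rot: [0.707, 0.707, -0.0, -0.0]
ft_force: [-17.8, -2.0, 33.7]
width: 0.0004
grip_force: 17.2
```

Emit:
drive_tool([
  [[0,0,1],0],
  [[0,0,3],0],
  [[0,0,4],0],
  [[0,0,4],0],
  [[1,-4,0],0],
  [[1,-4,0],0],
  [[1,-4,0],0],
  [[1,-4,0],0],
  [[1,-4,0],0],
  [[0,0,0],0],
])

```text
time: 5.25
ee_pos: [0.5549, -0.1748, 0.2271]
eef_rot: [0.709, 0.705, -0.001, 0.0]
ft_force: [0.7, 0.1, -0.1]
width: 0.0005
grip_force: 0.0
```

Run:
```python
from h import *
import pickle
st=r.read_state();a=vision.camera("side");b=vision.camera("wrist");pickle.dump((st,a,b),open("d1.pkl","wb"))
cv2.imwrite("pics/l2.png",np.hstack([cv2.resize(a["color"][100:250,180:330,::-1],(350,350),interpolation=cv2.INTER_CUBIC),cv2.resize(b["color"][...,::-1],(450,350))]))
```

```text
(no output)
```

View pics/l2.png

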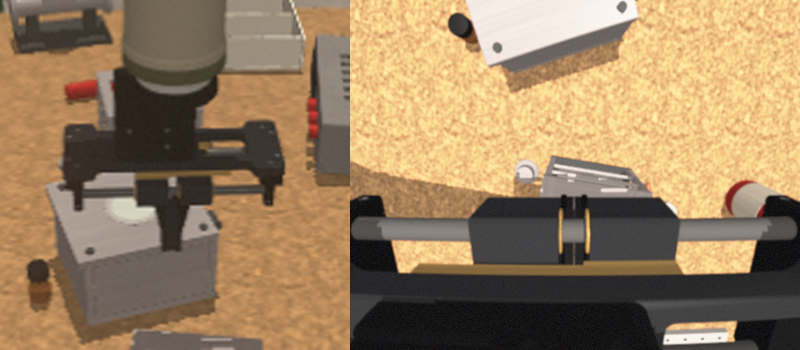

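Lid lies flat and shut (side crop, upper face at (130,215)), nothing disturbed. Move over the window.

Emit:
drive_tool([
  [[0.3,-2.5,0],0],
  [[0.3,-2.5,0],0],
  [[0,-2.3,0],0],
  [[0,0,0],0],
  [[0,0,-2],0],
  [[0,0,-2],0],
  [[0,0,-2],0],
  [[0,0,-2],0],
  [[0,0,0],0],
  [[0,0,0],0],
])

```text
time: 6.6
ee_pos: [0.5617, -0.243, 0.1486]
eef_rot: [0.707, 0.708, 0.0, 0.0]
ft_force: [0.4, 0.4, 0.2]
width: 0.0005
grip_force: 0.0
```

Run:
```python
from h import *
import pickle
b=vision.camera("scene");a=vision.camera("side")
cv2.imwrite("pics/l3.png",np.hstack([cv2.resize(x,(400,400),interpolation=cv2.INTER_CUBIC) for x in(b["color"][215:315,160:260,::-1],a["color"][215:315,220:320,::-1])]))
```

```text
(no output)
```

View pics/l3.png

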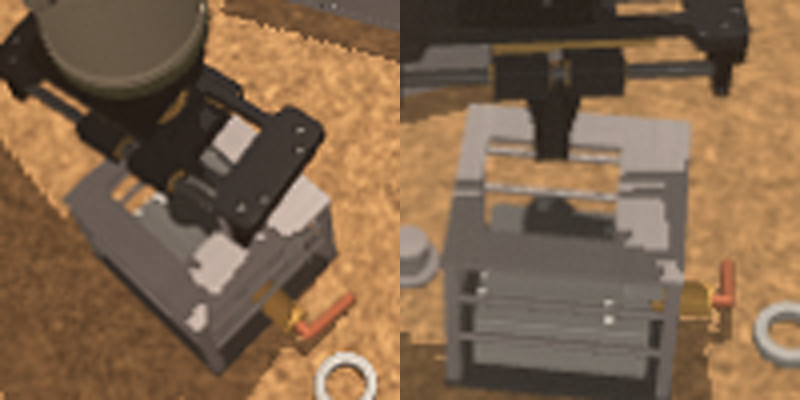

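Finger (side crop ≈(555,155)) stands over the window, above the disc at (545,215); it needs a 5 mm y correction. Then press.

Emit:
drive_tool([
  [[-0.1,-0.5,0],0],
  [[0,0,0],0],
  [[0,0,-1],0],
  [[0,0,-1],0],
  [[0,0,-1],0],
  [[0,0,-1],0],
  [[0,0,-1],0],
  [[0,0,-0.5],0],
  [[0,0,-0.5],0],
  [[0,0,0],0],
])

```text
time: 7.95
ee_pos: [0.5601, -0.249, 0.0874]
eef_rot: [0.707, 0.707, 0.0, 0.0]
ft_force: [0.6, -0.2, 0.0]
width: 0.0002
grip_force: 0.0
```

Emit:
drive_tool([
  [[0,0,-0.3],0],
  [[0,0,-0.2],0],
  [[0,0,-0.2],0],
  [[0,0,-0.2],0],
  [[0,0,-0.1],0],
  [[0,0,0],0],
  [[0,0,0],0],
  [[0,0,0],0],
  [[0,0,0],0],
  [[0,0,0],0],
])

```text
time: 9.2
ee_pos: [0.5606, -0.2492, 0.0796]
eef_rot: [0.707, 0.707, 0.001, 0.001]
ft_force: [-7.1, 2.8, 18.8]
width: 0.0004
grip_force: 9.9
```

Emit:
drive_tool([
  [[0,0,-0.1],0],
  [[0,0,0],0],
  [[0,0,0],0],
  [[0,0,1],0],
  [[0,0,2],0],
  [[0,0,3],0],
  [[0,0,4],0],
  [[0,0,5],0],
  [[0,0,5],0],
  [[0,0,0],0],
])

```text
time: 10.45
ee_pos: [0.5616, -0.2496, 0.2808]
eef_rot: [0.707, 0.707, 0.002, 0.003]
ft_force: [0.4, -0.8, -0.7]
width: 0.0006
grip_force: 0.0
```

Emit:
drive_tool([
  [[-2,4,0],0],
  [[-2,4,0],0],
  [[-2,4,0],0],
  [[0,4,0],0],
  [[0,4,0],0],
  [[0,4,0],0],
  [[0,0,0],0],
  [[0,0,0],0],
  [[0,0,0],0],
  [[0,0,0],0],
])

```text
time: 11.7
ee_pos: [0.5, -0.0098, 0.2764]
eef_rot: [0.708, 0.707, -0.0, -0.0]
ft_force: [-0.5, -1.0, 0.6]
width: 0.0006
grip_force: 0.0
```

Run:
```python
from h import *
b=vision.camera("scene");a=vision.camera("side")
k=(np.array((175,190))+.5)*85/400-.5+(170,225); print("old pad scene px in crop",(k-(160,215))*4)
cv2.imwrite("pics/l4.png",np.hstack([cv2.resize(x,(400,400),interpolation=cv2.INTER_CUBIC) for x in(b["color"][215:315,160:260,::-1],a["color"][160:320,190:350,::-1])]))
```

```text
old pad scene px in crop [187.175 199.925]
```

View pics/l4.png

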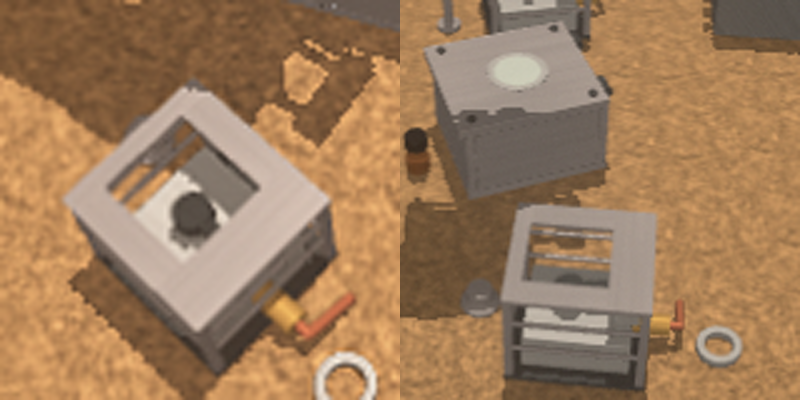

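The lid is flat and shut, everything stands in place; the disc has sunk (scene crop (193,212), its shadow now right below). Quick height check before handing in.

Run:
```python
from h import *
c=vision.camera("scene");s=vision.camera("side")
def cen(im,x0,y0,w,h):
    g=im[y0:y0+h,x0:x0+w].astype(int).max(2);m=(g<72).astype(np.uint8)
    n,l,st,ce=cv2.connectedComponentsWithStats(m);i=1+st[1:,4].argmax();print(st[i]);return ce[i]+(x0,y0)
p=cen(c["color"],200,259,18,17);print(p)
for z in(.068,.071,.075,.08,.085,.091):print(z,onz(c,p,z)[:2].round(4),onz(c,(160+193/4-.4,215+212/4-.4),z)[:2].round(4),)
```

```text
[ 7 13  3  2  3]
[208.         272.33333333]
0.068 [ 0.5741 -0.2585] [ 0.5656 -0.248 ]
0.071 [ 0.575  -0.2591] [ 0.5666 -0.2486]
0.075 [ 0.5763 -0.26  ] [ 0.5679 -0.2495]
0.08 [ 0.5779 -0.261 ] [ 0.5696 -0.2506]
0.085 [ 0.5795 -0.2621] [ 0.5712 -0.2517]
0.091 [ 0.5814 -0.2633] [ 0.5732 -0.2531]
```

```bash
python3 -c "
from bench import r
print(r.close_job())"
```

```text
the job is handed in; nothing more can be done
None
```

The job is handed in: I pushed the chamber lid shut and pressed the purge lever to its bottom stop (about 19 N there, disc at about 71 mm). I then drew the arm clear, and nothing else looked moved in the last picture. `close_job` gave no verdict.

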